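# Bring the core gauge to its click stop and hold it

### The job

Gauge the white sand core in the cradle: press the sprung latch knob down, turn it anticlockwise (seen from above) as far as it goes and let it spring up again, so that its arm is clear of the rail. Then grip the black post of the carriage and slide it towards the core until its ball clicks into the cross groove of the rail, without shoving the core, and finish there, still holding the post with the ball in the groove.

Things in the scene. Friction and masses are not known exactly. Their poses are not given: they have to be found in the camera images.
- jig: Dark steel base plate of the gauge, fixed, 190 x 425 x 12 mm. Frame: y along the rail towards the core, x across it, z up; origin on the underside below the rail's centre line. Plate spans x -125 to +65, y -227.5 to +197.5 mm. Latch axis at x -80, y -73 mm. A small steel pot (50 mm tall) and a brass disc stand loose on its latch side, near its ends, out of the way.
- rail_start (a point): Fixed point on the rail's top, below the post's axis when the carriage joint is 0; axes as the jig's. Rail: aluminium, along the jig's y, top 30 mm above the table. Its one 16 mm wide cross groove lies somewhere from 70 to 130 mm ahead (+y) of this point (carriage joint 0.070 to 0.130), set anew each time; the core's cradle moves with it.
- knob_grip (a point): Grip point on the latch knob's axis, 74 mm above the table when up. Knob: black upright bar 44 long x 16 wide, from 54 to 88 mm above the table. Site x lies along the bar; pinch with the fingers along point y. Below it a steel arm (12 mm wide, 40 to 50 mm above the table) reaches 75 mm along point +x, at first across the rail. Under that a grey housing 64 mm square, top at 30 mm.
- lock_press (a joint): How far the latch knob is pressed down, m: 0 up, 0.008 fully down. Spring: about 2 N to start, 5 N at the bottom. It must be down by more than 5 mm (best 7 mm) before it will turn.
- lock_turn (a joint): Turn of the latch knob, rad, positive anticlockwise from above: 0 latched (arm across the rail), 1.25 at its end (arm clear). Only near either end (within 0.08 rad) does it spring up again by itself. It turns easily.
- post (a point): Square black post on the middle of the carriage: 24 x 24 mm, from 46 to 100 mm above the table. The point is the centre of its foot, y along the rail towards the core; faces square to the rail. The steel carriage below is 60 wide (x) x 90 mm long (y); at its front end a gauge plate 50 mm wide, 6 mm thick stands up to 78 mm above the table, front face at y +45 mm.
- carriage (a joint): Position of the carriage along the rail, m, growing towards the core; 0 to 0.012 at the start. Until the latch arm is swung away it bars the carriage from about 0.016 on (some 0.03 under a hard push). Friction about 2 N.
- ball (a joint): Drop, m, of the carriage's sprung ball (24 mm diameter, under the post, about 9 N): 0.0004 riding on the rail, 0.0047 seated in the groove, 0.003 about 2 mm off its centre. From 8 mm before the centre it drops and pulls the carriage on, with up to 8 N; to leave the groove takes as much beyond the friction. Let go within 4 mm of the centre, the carriage is drawn to it.
- core: White spool-shaped sand core, 50 mm diameter, 100 mm long, about 0.28 kg, loose in the V cradle along the rail. Origin at its centre, 65 mm above the table, y along its axis. With the ball seated, the gauge plate's front is 8 to 22 mm short of the core's near end (post's axis 103 to 117 mm short of the core's centre).

How it is judged:
By the outcome, as a careful person would: the job done as asked, in the order asked, and still so for the second after the job is handed in, while the arm keeps its last pose, push and grip.
It also fails if it takes over 64 s, if anything falls off the work surface, if the arm or the gripper's body presses on something with over 40 N, if the wrist force passes 120 N, or if a joint passes its speed limit or range.

### The arm

A 6-joint arm with a two-finger parallel gripper is mounted at the origin on the work surface. World frame = base frame: x ahead of the robot, y to its left, z up, the work surface at z = 0. Lengths are in mm, angles in rad, forces in N, time in s.
With the tool pointing down it reaches from about 300 to 775 mm from the base axis. Payload 14.6 kg.
Tool frame: the origin (TCP) lies where the fingers leave the gripper's body, on its centre line; the fingertips stand 97 mm ahead of it and the grasp point (between the pads) lies ahead of it (grip_depth is the z of the grasp point in the tool frame, in mm); z points along the fingers, y is the line along which they close (so a half turn about z gives the same grasp; the last joint's range is limited). The gripper opens to 94 mm and grips with 3 to 60 N. Pads are 16 mm wide; open, the fingers measure 119 mm over their backs; the gripper's body (75 mm by 177 mm) begins 78 mm behind the grasp point.
Start: joints at [-1.207, 0.3, 1.521, -0, 1.321, -0.067], TCP at [229.671, -499.741, 302.646] pointing down, gripper open.
Joint ranges: [-3.03, 3.03], [-0.79, 2.21], [0.23, 2.52], [-1.04, 4.18], [0, 3.07], [-2.55, 2.55]. Speed limits (rad/s): [2.22, 2.22, 2.57, 3.14, 3.14, 3.14].

### API

Orientations are given as [roll, pitch, yaw] about the fixed x, y, z axes, in that order (R = Rz(yaw) Ry(pitch) Rx(roll)).
In Python, from cell import read_state, camera, sign_off, regions_of, spot_point, grip_depth gives the robot as it stands. The module is installed in compiled form; this text tells all that it offers.
- The arm moves only by the tool send_rows, never from a script. Its argument "series" is a list of rows, each a list of 3 entries, a list of its own where there are three numbers: the shift along the world's x, y, z in mm, then the turn about the world's z in degrees, then the closure, from -1 (fully open) to 1 (shut), so that 0 is half open. A call has 1 to 12 rows; each row shifts and turns the commanded pose from where the row before left it; what a row does not reach is not made up. A row lasts 1/10 s, in which the tool goes at most 50 mm and 8.59 degrees, less where a joint would pass 70% of its speed; a pose out of reach is approached as far as the arm can. A call is refused whole if a number of a shift passes 50 or a number of a turn 8.59, either way. A call with a gripper value outside its range is refused whole. The fingers move at their own pace and stop on an object; "squeeze" is the grip in N (left out, the last holds). Time passes only in rows, so rows that do not move let the fingers close. It gives the time, the measured TCP pose, the force, the opening and the grip force at its end, in the units of the state.
- read_state(): the state, without advancing time (a new reading comes with each control period).
- camera(name): name is "side" or "top"; returns a dict with "color" (420x560x3 uint8, blue, green, red), "fx", "fy", "cx", "cy" (pixels), "camera_from_world" (4x4, takes a point from world to camera coordinates). Camera axes: x right, y down, z forward; pixel columns grow to the right and rows downward; lengths in mm; the calibration is good to about 2 mm. A picture is of the moment at which its call begins. There is no depth.
- sign_off(): hands the job in; it is judged then, once.
Trained networks look in a picture, given as the dict that the camera call returned (one of the last four; its "shot" number tells which), for a name from the list of things; names that differ only in an ending like _2 or _b are one class to them, and where a whole thing is asked for, a point or a joint stands for the part that bears it (a point fixed in the world has none). Each returns a list of dicts, best first, with "confidence" (0 to 1); they miss things now and then, are a little off and sometimes report something else, mostly with a low value. They report only what shows in the picture. A call takes as long as a camera call.
- regions_of(thing, picture): "mask" (420x560 bool, what is visible of it).
- spot_point(thing, picture): "point" ([x, y, z] in mm, in the coordinates of the camera as it stood for that picture, good to about 4 mm: a listed point, or the origin of a listed thing).
The state is a dict: "clock": time; "joints": joint angles; "qd": joint speeds; "effort": joint torques, N m; "eef_pos": TCP position; "eef_rot": TCP orientation; "wrist_force": force on the tool from outside, world axes, zero at the start; "moment": the same for the moment, N m; "finger_gap": finger opening in mm; "finger_force": force on a finger pad.
Only numpy, scipy, OpenCV 4.12 (cv2) and the standard library are available. Lean on these libraries where they do the work, as an engineer would, in place of code of your own. Each camera call takes 0.05 s, during which the arm holds its last target. There are 200 camera calls.

## Working session

There is one attempt and no reset: what is moved stays moved. The work goes in short steps, Python scripts to look and compute and a tool call to move; the robot and the scene stay as the last step left them, time stands still between calls to the robot, and variables do not carry over. Pictures are saved under pics/ and viewed, at most 10 in all, crops included, and the job is handed in when it is done.

Besides the shell and the picture viewer there is one more tool, called after ">>>" as name(argument=value, ...) on one line, values as JSON. send_rows: Moves the arm, as the interface text tells. Its arguments: {"type":"object","properties":{"series":{"type":"array"},"squeeze":{"type":"number"}},"required":["series"]}

```bash
mkdir -p pics; cat > h.py <<'E'
import numpy as np, cv2
from cell import *
def w(p,c):
    T=np.linalg.inv(c["camera_from_world"]); return (T@np.r_[p,1])[:3]
def px(P,c):
    q=(c["camera_from_world"]@np.r_[P,1])[:3]; return np.round([c["fx"]*q[0]/q[2]+c["cx"],c["fy"]*q[1]/q[2]+c["cy"]],1)
def ray(u,v,z,c):
    T=np.linalg.inv(c["camera_from_world"]); d=T[:3,:3]@[(u-c["cx"])/c["fx"],(v-c["cy"])/c["fy"],1]; o=T[:3,3]
    return o+d*(z-o[2])/d[2]
E
python3 - <<'E'
from h import *
s=read_state(); print(s["eef_pos"],s["eef_rot"],s["finger_gap"],grip_depth,s["clock"])
cs={}
for n in("top","side"):
    c=camera(n);cs[n]=c;cv2.imwrite(f"pics/{n}0.png",c["color"])
    for t in("jig","rail_start","knob_grip","post","core"):
        r=spot_point(t,c)
        print(n,t,[(np.round(w(a["point"],c)).tolist(),px(w(a["point"],c),c).tolist(),round(a["confidence"],2)) for a in r[:2]])
cv2.imwrite("pics/both0.png",cv2.resize(np.hstack([cs["top"]["color"],cs["side"]["color"]]),(800,300)))
E
```

```text
[ 229.61444415 -499.60630086  302.10966413] [-3.14044994e+00 -4.70103886e-05  4.30811922e-01] 93.8335319132005 78.39999999999999 0.0
top jig [([571.0, 67.0, -2.0], [269.2, 200.4], 0.78)]
top rail_start [([544.0, -73.0, 32.0], [348.0, 216.3], 0.89)]
top knob_grip [([477.0, 7.0, 76.0], [301.4, 255.2], 0.82)]
top post [([548.0, -65.0, 49.0], [344.4, 213.1], 0.59), ([570.0, 65.0, 0.0], [270.1, 201.1], 0.19)]
top core [([544.0, -73.0, 30.0], [347.5, 216.1], 0.69), ([587.0, 162.0, 66.0], [210.2, 187.2], 0.59)]
side jig []
side rail_start [([550.0, -71.0, 31.0], [336.2, 203.3], 0.96)]
side knob_grip [([479.0, 11.0, 76.0], [335.1, 220.2], 0.84)]
side post [([544.0, -68.0, 47.0], [338.0, 196.3], 0.55)]
side core [([589.0, 160.0, 66.0], [191.6, 239.2], 0.63)]
```

View pics/top0.png

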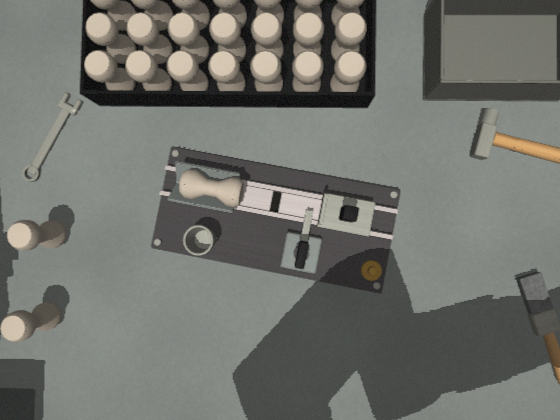

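View pics/side0.png

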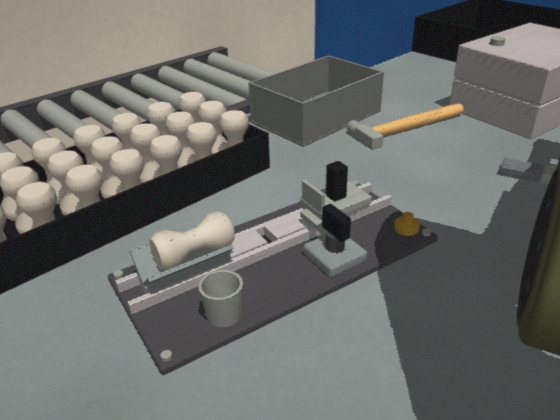

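The top view shows the jig's screws at about (175,153), (394,194), (376,286) and (157,242). The groove is at (276,201), the knob at (301,255) with its arm across the rail up to (309,208), and the post at (348,212). The side view agrees. I'll fit the jig frame next.

```bash
python3 - <<'E'
from h import *
c=camera("top")
P=[ray(u,v,14,c)[:2] for u,v in((175,153),(394,194),(376,286),(157,242))]
for p in P: print(np.round(p))
d=(P[0]-P[1])+(P[3]-P[2]); a=np.degrees(np.arctan2(-d[0],d[1])); print("yaw",a)
t=np.radians(a); X=np.array([np.cos(t),np.sin(t)]);Y=np.array([-np.sin(t),np.cos(t)])
o=sum(P)/4+30*X+15*Y; print("origin",o,"knob",o-80*X-73*Y)
for n,u,v,z in(("groove",276,201,30),("knobtop",301,255,80),("armtip",309,208,50),("posttop",348,212,95)):
    p=ray(u,v,z,c)[:2]; print(n,p.round(),((p-o)@X).round(),((p-o)@Y).round())
E
```

```text
[654. 240.]
[ 585. -157.]
[ 421. -127.]
[491. 268.]
yaw -9.921500599944068
origin [570.10897731  65.72717031] knob [478.72758893   7.60280487]
groove [568.  53.] 0.0 -13.0
knobtop [478.   8.] -81.0 -73.0
armtip [556.  -5.] -2.0 -72.0
posttop [549. -65.] 1.0 -132.0
```

>>> send_rows(series=[[[20,42,-2],-2.9,-1],[[20,42,-2],-2.9,-1],[[20,42,-2],-2.9,-1],[[21,42,-2],-2.9,-1],[[21,42,-2],-2.9,-1],[[21,42,-2],-2.9,-1],[[21,42,-2],-2.9,-1],[[21,42,-2],-2.9,-1],[[21,42,-2],-2.9,-1],[[21,43,-2],-2.9,-1],[[21,43,-2],-2.9,-1],[[21,43,-2],-2.7,-1]], squeeze=30)

```text
clock: 1.85
eef_pos: [479.2, 9.3, 278.8]
eef_rot: [-3.142, -0.001, -0.175]
wrist_force: [1.1, -0.8, -1.3]
finger_gap: 93.9
finger_force: 0.0
```

>>> send_rows(series=[[[0,0,0],0,-0.2],[[0,0,0],0,-0.2],[[0,0,0],0,-0.2]])

```text
clock: 2.15
eef_pos: [478.4, 6.5, 278.7]
eef_rot: [3.141, 0.0, -0.173]
wrist_force: [0.5, -0.1, 0.2]
finger_gap: 73.5
finger_force: 0.0
```

>>> send_rows(series=[[[0,1,-40],0,-0.2],[[0,0,-40],0,-0.2],[[0,0,-20],0,-0.2],[[0,0,0],0,-0.2],[[0,0,0],0,-0.2]])

```text
clock: 2.65
eef_pos: [478.9, 7.4, 179.6]
eef_rot: [-3.142, -0.001, -0.174]
wrist_force: [0.4, -0.3, 1.0]
finger_gap: 56.6
finger_force: 0.0
```

```bash
python3 - <<'E'
from h import *
s=read_state(); print(s["eef_pos"],s["finger_gap"])
c=camera("side");cv2.imwrite("pics/side1.png",cv2.resize(c["color"][120:330,180:460],None,fx=2.5,fy=2.5))
r=spot_point("knob_grip",c);print([(w(a["point"],c).round(),a["confidence"]) for a in r[:2]])
E
```

```text
[478.88802382   7.3822329  179.62363414] 56.59248996679482
[(array([482.,   9.,  74.]), 0.63)]
```

View pics/side1.png

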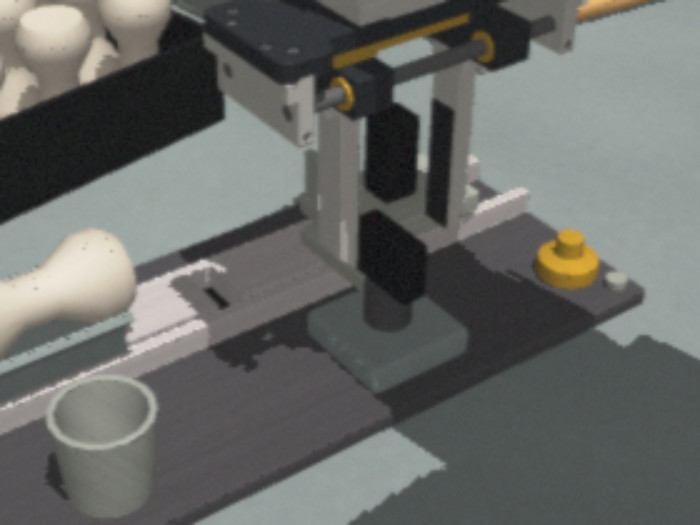

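The knob (crop 395,255) stands midway between the fingers (crop 340 and 455), with the pot and disc well clear. I'll descend and grip.

>>> send_rows(series=[[[0,0,-14],0,-0.2],[[0,0,-13],0,0.2],[[0,0,0],0,1],[[0,0,0],0,1],[[0,0,0],0,1],[[0,0,0],0,1],[[0,0,0],0,1],[[0,0,0],0,1]])

```text
clock: 3.55
eef_pos: [478.9, 8.1, 152.0]
eef_rot: [3.141, -0.001, -0.173]
wrist_force: [-0.2, -2.9, 3.1]
finger_gap: 16.0
finger_force: 30.7
```

>>> send_rows(series=[[[0,0,-2],0,1],[[0,0,-2],0,1],[[0,0,-2],0,1],[[0,0,-1],0,1],[[0,0,0],0,1],[[0,0,0],0,1]])

```text
clock: 4.15
eef_pos: [478.9, 8.1, 144.8]
eef_rot: [3.141, -0.001, -0.173]
wrist_force: [1.5, -4.8, 4.6]
finger_gap: 15.4
finger_force: 30.7
```

>>> send_rows(series=[[[0,0,0],3,1],[[0,0,0],3,1],[[0,0,0],4,1],[[0,0,0],4,1],[[0,0,0],4,1],[[0,0,0],4,1]])

```text
clock: 4.75
eef_pos: [478.9, 8.0, 144.8]
eef_rot: [3.141, -0.001, 0.214]
wrist_force: [2.3, -6.0, 4.1]
finger_gap: 15.6
finger_force: 30.5
```

```bash
python3 - <<'E'
from h import *
s=read_state(); print(s["eef_pos"],s["wrist_force"],s["moment"],s["finger_gap"])
E
```

```text
[478.88028698   8.00402335 144.79677048] [ 2.27264814 -5.96986812  4.12432104] [-1.5735872  -0.36457015 -0.02958081] 15.642442691189283
```

Turning easily. 50° to go, plus about a degree over.

>>> send_rows(series=[[[0,0,0],5,1],[[0,0,0],5,1],[[0,0,0],5,1],[[0,0,0],5,1],[[0,0,0],5,1],[[0,0,0],5,1],[[0,0,0],5,1],[[0,0,0],5,1],[[0,0,0],5,1],[[0,0,0],4,1],[[0,0,0],2,1],[[0,0,0],0,1]])

```text
clock: 5.95
eef_pos: [479.1, 7.8, 144.9]
eef_rot: [3.14, 0.0, 1.102]
wrist_force: [3.1, -8.7, 4.5]
finger_gap: 15.9
finger_force: 31.1
```

```bash
python3 - <<'E'
from h import *
s=read_state(); print(s["eef_pos"],s["eef_rot"],s["wrist_force"],s["moment"],s["finger_gap"])
E
```

```text
[479.07374768   7.83494883 144.89779488] [3.14009323e+00 2.00156797e-05 1.10185667e+00] [ 3.06835116 -8.66301815  4.48780631] [-1.8918597  -0.66853923 -0.32901131] 15.881815870099183
```

At the end stop: turned 1.275 rad, with a reaction moment. Now I'll let it up under control, then release.

>>> send_rows(series=[[[0,0,2],0,1],[[0,0,2],0,1],[[0,0,2],0,1],[[0,0,1],0,1],[[0,0,0],0,1],[[0,0,0],0,0.3],[[0,0,0],0,0.0],[[0,0,0],0,0.0],[[0,0,0],0,0.0],[[0,0,0],0,0.0]])

```text
clock: 6.95
eef_pos: [478.6, 8.4, 151.4]
eef_rot: [-3.141, 0.0, 1.101]
wrist_force: [-0.5, -0.1, -0.2]
finger_gap: 46.7
finger_force: 0.0
```

>>> send_rows(series=[[[0,0,20],0,0],[[0,0,40],0,0],[[0,0,40],0,0],[[0,0,0],0,-0.2]])

```text
clock: 7.35
eef_pos: [479.9, 8.3, 256.3]
eef_rot: [3.135, -0.003, 1.101]
wrist_force: [-0.3, 0.1, 0.2]
finger_gap: 52.4
finger_force: 0.0
```

```bash
python3 - <<'E'
from h import *
s=read_state(); print(s["eef_pos"],s["eef_rot"],s["wrist_force"],s["finger_gap"])
cs={}
for n in("top","side"):
    c=camera(n);cs[n]=c
    for t in("knob_grip","post","core"):
        r=spot_point(t,c);print(n,t,[(w(a["point"],c).round().tolist(),round(a["confidence"],2)) for a in r[:2]])
cv2.imwrite("pics/both2.png",np.hstack([cv2.resize(cs["top"]["color"][130:310,140:410],(400,267)),cv2.resize(cs["side"]["color"][140:320,180:450],(400,267))]))
E
```

```text
[479.94270025   8.26632253 256.32306254] [ 3.134514  -0.0032174  1.1011212] [-0.2948896   0.12143712  0.22072785] 52.42637210998343
top knob_grip []
top post [([547.0, -67.0, 49.0], 0.65), ([546.0, -69.0, 34.0], 0.36)]
top core [([590.0, 163.0, 62.0], 0.75)]
side knob_grip [([481.0, 8.0, 73.0], 0.97)]
side post [([546.0, -66.0, 48.0], 0.91), ([479.0, 8.0, 73.0], 0.69)]
side core [([588.0, 159.0, 66.0], 0.84)]
```

View pics/both2.png

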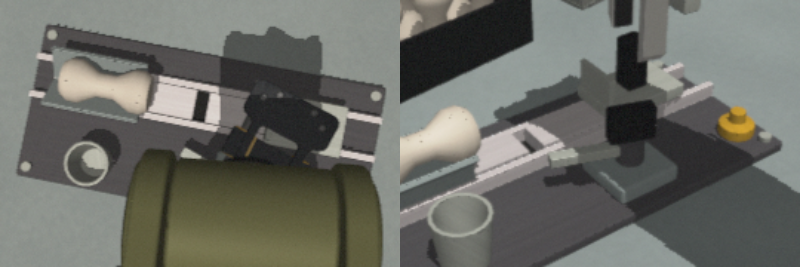

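The arm now points along the rail, clear of it, and the knob is up (z about 73). Next I'll go above the post.

>>> send_rows(series=[[[17,-18,0],4,-0.2],[[17,-18,0],5,-0.2],[[17,-18,0],5,-0.2],[[16,-19,0],3,-0.2],[[0,0,-35],0,-0.2],[[0,0,-35],0,-0.2],[[0,0,0],0,-0.2],[[0,0,0],0,-0.2]])

```text
clock: 8.55
eef_pos: [545.8, -64.7, 182.0]
eef_rot: [-3.141, -0.0, 1.398]
wrist_force: [0.5, -0.4, 0.9]
finger_gap: 56.6
finger_force: 0.0
```

```bash
python3 - <<'E'
from h import *
s=read_state(); print(s["eef_pos"],s["eef_rot"],s["wrist_force"],s["finger_gap"])
c=camera("side");cv2.imwrite("pics/side3.png",cv2.resize(c["color"][100:310,180:460],None,fx=2.5,fy=2.5))
r=spot_point("post",c);print([(w(a["point"],c).round(),a["confidence"]) for a in r[:2]])
E
```

```text
[545.79631905 -64.70518591 182.02577521] [-3.14071621e+00 -2.80729462e-05  1.39775159e+00] [ 0.5083127  -0.39237574  0.90057364] 56.60030676360768
[(array([546., -66.,  47.]), 0.71)]
```

View pics/side3.png

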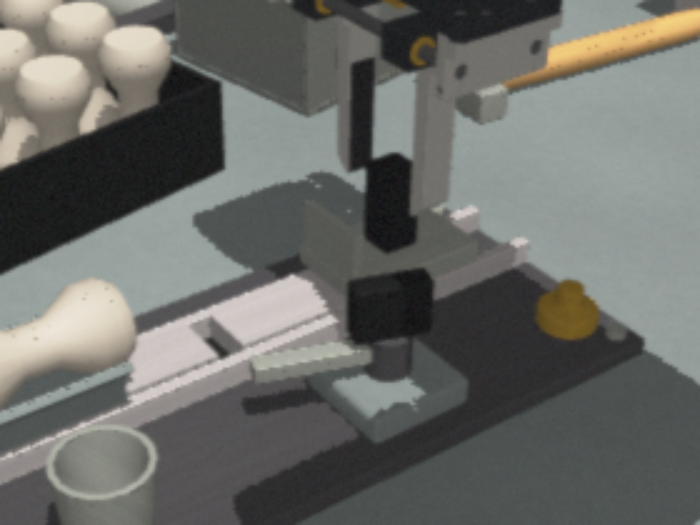

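The post (crop 390,200) stands between the fingers (355 and 430), and the latch arm (crop 310,362) is clear of the rail. I'll descend 29 mm and grip.

>>> send_rows(series=[[[1,0,-15],0,-0.2],[[0,0,-14],0,-0.2],[[0,0,0],0,0.4],[[0,0,0],0,1],[[0,0,0],0,1],[[0,0,0],0,1],[[0,0,0],0,1],[[0,0,0],0,1]], squeeze=40)

```text
clock: 9.45
eef_pos: [547.7, -64.9, 153.1]
eef_rot: [3.138, -0.0, 1.398]
wrist_force: [13.1, -1.9, -6.0]
finger_gap: 23.6
finger_force: 40.0
```

>>> send_rows(series=[[[1,0,0],0,1],[[1.7,10,0],0,1],[[1.7,10,0],0,1],[[1.7,10,0],0,1],[[1.7,10,0],0,1],[[1.8,10,0],0,1],[[0,0,0],0,1]])

```text
clock: 10.15
eef_pos: [556.9, -13.9, 153.1]
eef_rot: [3.14, -0.001, 1.398]
wrist_force: [6.8, 5.5, -1.2]
finger_gap: 24.0
finger_force: 40.0
```

>>> send_rows(series=[[[1.7,10,0],0,1],[[1.7,10,0],0,1],[[1.7,10,0],0,1],[[1.7,10,0],0,1],[[1.0,6,0],0,1],[[0,0,0],0,1],[[0,0,0],0,1]])

```text
clock: 10.85
eef_pos: [564.7, 31.6, 153.1]
eef_rot: [3.139, -0.001, 1.398]
wrist_force: [8.2, 3.2, -2.1]
finger_gap: 23.9
finger_force: 40.0
```

```bash
python3 - <<'E'
from h import *
s=read_state(); print(s["eef_pos"],s["wrist_force"],s["moment"],s["finger_gap"])
for n in("top","side"):
    c=camera(n)
    for t in("core","post","rail_start"):
        print(n,t,[(w(a["point"],c).round(),round(a["confidence"],2)) for a in spot_point(t,c)[:2]])
E
```

```text
[564.73490516  31.64938059 153.06860701] [ 8.2180468   3.1802377  -2.05695448] [ 0.40348227 -0.88805593 -0.03933943] 23.853819243729138
top core [(array([592., 160.,  68.]), 0.67)]
top post []
top rail_start [(array([543., -71.,  31.]), 0.8)]
side core [(array([587., 160.,  65.]), 0.63)]
side post [(array([566.,  28.,  48.]), 0.66)]
side rail_start [(array([548., -72.,  28.]), 0.92)]
```

>>> send_rows(series=[[[1.0,4,0],0,1],[[0.9,4,0],0,1],[[0.5,3,0],0,1],[[0,0,0],0,1]])

```text
clock: 11.65
eef_pos: [566.8, 42.3, 153.1]
eef_rot: [3.141, -0.0, 1.398]
wrist_force: [3.6, 0.4, 1.6]
finger_gap: 23.7
finger_force: 40.0
```

>>> send_rows(series=[[[0.4,2,0],0,1],[[0,0,0],0,1]])

```text
clock: 11.85
eef_pos: [567.1, 44.1, 153.1]
eef_rot: [3.141, 0.0, 1.398]
wrist_force: [1.4, -2.7, 2.8]
finger_gap: 23.7
finger_force: 40.0
```

>>> send_rows(series=[[[0.3,2,0],0,1],[[0,0,0],0,1]])

```text
clock: 12.05
eef_pos: [567.5, 46.2, 153.1]
eef_rot: [3.14, -0.0, 1.398]
wrist_force: [3.7, -2.3, 3.4]
finger_gap: 24.3
finger_force: 40.0
```

>>> send_rows(series=[[[0.3,2,0],0,1],[[0,0,0],0,1]])

```text
clock: 12.25
eef_pos: [567.8, 48.2, 153.1]
eef_rot: [3.14, -0.0, 1.398]
wrist_force: [4.6, -2.0, 4.1]
finger_gap: 23.6
finger_force: 40.0
```

>>> send_rows(series=[[[0.3,2,0],0,1],[[0,0,0],0,1]])

```text
clock: 12.45
eef_pos: [568.2, 50.5, 153.1]
eef_rot: [3.14, -0.001, 1.398]
wrist_force: [5.6, 1.1, 3.0]
finger_gap: 23.7
finger_force: 40.0
```

>>> send_rows(series=[[[0.2,1,0],0,1],[[0,0,0],0,1]])

```text
clock: 12.65
eef_pos: [568.3, 51.3, 153.1]
eef_rot: [3.14, -0.0, 1.398]
wrist_force: [4.3, -1.7, 3.3]
finger_gap: 23.8
finger_force: 40.0
```

>>> send_rows(series=[[[0.2,1,0],0,1],[[0,0,0],0,1]])

```text
clock: 12.85
eef_pos: [568.5, 52.4, 153.1]
eef_rot: [3.14, -0.0, 1.398]
wrist_force: [4.9, -0.4, 4.7]
finger_gap: 23.9
finger_force: 40.0
```

>>> send_rows(series=[[[0.2,1,0],0,1],[[0,0,0],0,1]])

```text
clock: 13.05
eef_pos: [568.7, 53.5, 153.0]
eef_rot: [3.14, -0.001, 1.398]
wrist_force: [4.5, 0.1, 5.1]
finger_gap: 23.8
finger_force: 40.0
```

>>> send_rows(series=[[[0.2,1,0],0,1],[[0,0,0],0,1]])

```text
clock: 13.25
eef_pos: [568.9, 54.5, 153.1]
eef_rot: [3.14, -0.001, 1.398]
wrist_force: [4.6, 0.8, 4.8]
finger_gap: 23.7
finger_force: 40.0
```

>>> send_rows(series=[[[0.2,1,0],0,1],[[0,0,0],0,1]])

```text
clock: 13.45
eef_pos: [569.1, 55.7, 153.1]
eef_rot: [3.14, -0.001, 1.398]
wrist_force: [5.7, 3.1, 4.9]
finger_gap: 23.7
finger_force: 40.0
```

>>> send_rows(series=[[[0.2,1,0],0,1],[[0,0,0],0,1]])

```text
clock: 13.65
eef_pos: [569.3, 56.6, 153.0]
eef_rot: [3.141, -0.001, 1.398]
wrist_force: [4.1, 0.2, 6.0]
finger_gap: 23.9
finger_force: 40.0
```

```bash
python3 - <<'E'
from h import *
s=read_state(); print(s["eef_pos"],s["wrist_force"])
X=np.array([.985,-.1723]);Y=np.array([.1723,.985]);o=np.array([570.1,65.7])
print("tcp jig",(s["eef_pos"][:2]-o)@X,(s["eef_pos"][:2]-o)@Y)
C=[]
for n in("top","side"):
    c=camera(n)
    for t in("core","post"):
        print(n,t,[(w(a["point"],c).round(),round(a["confidence"],2),((w(a["point"],c)[:2]-o)@Y).round(1)) for a in spot_point(t,c)[:2]])
    C.append(cv2.resize(c["color"][130:290,150:350] if n=="top" else c["color"][110:310,150:400],(400,320)))
cv2.imwrite("pics/both4.png",np.hstack(C))
E
```

```text
[569.25547646  56.55654772 153.04424128] [4.07716894 0.24385951 6.03321734]
tcp jig 0.7435611417006454 -9.151811899938124
top core [(array([544., -72.,  33.]), 0.27, np.float64(-140.4))]
top post []
side core [(array([592., 159.,  64.]), 0.77, np.float64(95.5))]
side post [(array([569.,  57.,  46.]), 0.72, np.float64(-8.8))]
```

View pics/both4.png

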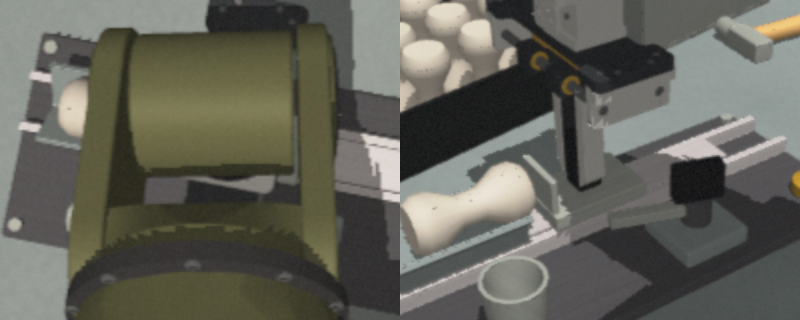

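The side view shows the gauge plate (540,185) close to the core's near end (530,190), but not touching. The force signal is weak, so I'll measure the groove's edges precisely in the first pictures.

```bash
python3 - <<'E'
from h import *
X=np.array([.985,-.1723]);Y=np.array([.1723,.985]);o=np.array([570.1,65.7])
for n in("top","side"):
    c=camera(n); im=cv2.cvtColor(cv2.imread(f"pics/{n}0.png"),cv2.COLOR_BGR2GRAY)
    for x in(-6,0,6) if n=="top" else (-8,-4,0,4,8):
        ys=np.arange(-40,16,2.)
        uv=np.array([px(np.r_[o+x*X+y*Y,30],c) for y in ys],np.float32)
        v=cv2.remap(im,uv[:,:1],uv[:,1:],cv2.INTER_LINEAR).ravel()
        print(n,x,list(zip(ys.astype(int).tolist(),v.tolist())))
# post top corner check in top0
c=camera("top");im=cv2.cvtColor(cv2.imread("pics/top0.png"),cv2.COLOR_BGR2GRAY)
ys=np.arange(-165,-95,2.);uv=np.array([px(np.r_[o+y*Y,100],c) for y in ys],np.float32)
print("post",list(zip(ys.astype(int).tolist(),cv2.remap(im,uv[:,:1],uv[:,1:],1).ravel().tolist())))
E
```

```text
top -6 [(-40, 202), (-38, 204), (-36, 202), (-34, 203), (-32, 201), (-30, 203), (-28, 204), (-26, 205), (-24, 204), (-22, 203), (-20, 161), (-18, 54), (-16, 37), (-14, 38), (-12, 37), (-10, 39), (-8, 38), (-6, 47), (-4, 127), (-2, 192), (0, 200), (2, 201), (4, 201), (6, 201), (8, 200), (10, 200), (12, 200), (14, 200)]
top 0 [(-40, 203), (-38, 201), (-36, 198), (-34, 198), (-32, 200), (-30, 202), (-28, 202), (-26, 200), (-24, 201), (-22, 202), (-20, 146), (-18, 55), (-16, 34), (-14, 36), (-12, 38), (-10, 39), (-8, 36), (-6, 41), (-4, 136), (-2, 189), (0, 201), (2, 200), (4, 201), (6, 201), (8, 200), (10, 199), (12, 199), (14, 201)]
top 6 [(-40, 201), (-38, 202), (-36, 202), (-34, 202), (-32, 201), (-30, 203), (-28, 204), (-26, 203), (-24, 202), (-22, 192), (-20, 146), (-18, 66), (-16, 38), (-14, 39), (-12, 37), (-10, 34), (-8, 37), (-6, 49), (-4, 116), (-2, 182), (0, 196), (2, 197), (4, 195), (6, 197), (8, 196), (10, 196), (12, 196), (14, 195)]
side -8 [(-40, 186), (-38, 188), (-36, 188), (-34, 189), (-32, 188), (-30, 186), (-28, 187), (-26, 188), (-24, 187), (-22, 187), (-20, 172), (
[... 1213 characters left out ...]
(-30, 185), (-28, 186), (-26, 185), (-24, 185), (-22, 185), (-20, 173), (-18, 118), (-16, 96), (-14, 96), (-12, 115), (-10, 132), (-8, 129), (-6, 130), (-4, 143), (-2, 175), (0, 183), (2, 181), (4, 183), (6, 181), (8, 183), (10, 182), (12, 182), (14, 182)]
post [(-165, 168), (-163, 169), (-161, 168), (-159, 170), (-157, 168), (-155, 168), (-153, 169), (-151, 170), (-149, 159), (-147, 91), (-145, 34), (-143, 40), (-141, 38), (-139, 39), (-137, 42), (-135, 41), (-133, 44), (-131, 44), (-129, 44), (-127, 42), (-125, 28), (-123, 14), (-121, 14), (-119, 80), (-117, 153), (-115, 170), (-113, 170), (-111, 171), (-109, 172), (-107, 170), (-105, 170), (-103, 169), (-101, 170), (-99, 170), (-97, 170)]
```

The groove's centre is at jig y ≈ -11.5 in both views. The post sits 2–3 mm behind the TCP, so the ball is close to centre. I'll let go briefly so that it seats itself, then regrip.

>>> send_rows(series=[[[0,0,0],0,0.3],[[0,0,0],0,0.3],[[0,0,0],0,0.3],[[0,0,0],0,0.3]])

```text
clock: 14.5
eef_pos: [568.7, 56.3, 152.3]
eef_rot: [-3.141, 0.0, 1.398]
wrist_force: [-0.7, 0.3, -0.7]
finger_gap: 32.9
finger_force: 0.0
```

```bash
python3 - <<'E'
from h import *
s=read_state(); print(s["eef_pos"],s["wrist_force"],s["finger_gap"])
X=np.array([.985,-.1723]);Y=np.array([.1723,.985]);o=np.array([570.1,65.7])
for i in range(3):
    c=camera("side")
    for t in("core","post"):
        print(t,[(w(a["point"],c).round(1),round(a["confidence"],2),((w(a["point"],c)[:2]-o)@Y).round(1)) for a in spot_point(t,c)[:1]])
im=c["color"].copy()
# predicted post foot outline if seated (centre jig y -11.5): top & plate
for y,col in((-11.5,(0,0,255)),):
    P=lambda x,yy,z: tuple(px(np.r_[o+x*X+(y+yy)*Y,z],c).round().astype(int).tolist())
    for z in(46,100): cv2.polylines(im,[np.array([P(-12,-12,z),P(12,-12,z),P(12,12,z),P(-12,12,z)])],True,col)
    cv2.polylines(im,[np.array([P(-25,45,46),P(25,45,46),P(25,45,78),P(-25,45,78)])],True,col)
    cv2.polylines(im,[np.array([P(-30,-45,46),P(-30,45,46)])],False,(0,255,0))
cv2.imwrite("pics/side5.png",cv2.resize(im[130:280,220:370],(600,600)))
E
```

```text
[568.7431422   56.32225345 152.34059243] [-0.70272413  0.25995533 -0.72956831] 32.90730881216986
core [(array([590.8, 160. ,  66.3]), 0.57, np.float64(96.5))]
post [(array([570.3,  57.2,  44.1]), 0.91, np.float64(-8.4))]
core [(array([590.4, 157.2,  65.1]), 0.93, np.float64(93.6))]
post []
core [(array([591.2, 158.6,  67.8]), 0.77, np.float64(95.2))]
post [(array([568.6,  55.7,  47.7]), 0.68, np.float64(-10.1))]
```

View pics/side5.png

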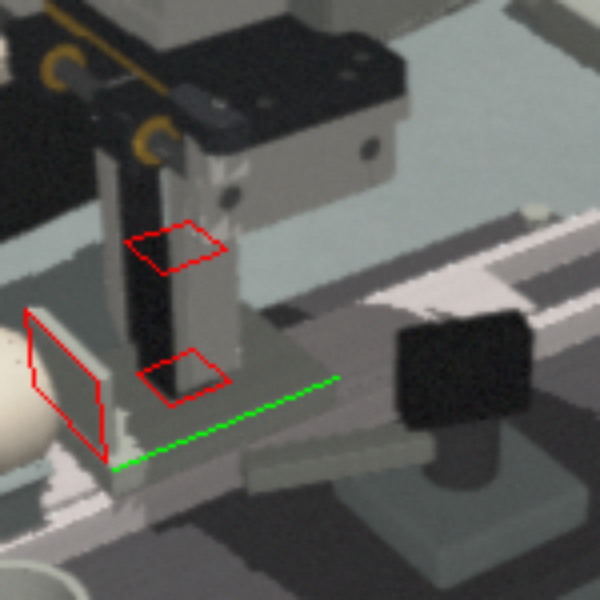

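The seated outline (red) matches the actual gauge plate (crop 30,310 to 105,460) and post foot (180,390) within about 2 mm. I'll regrip and check the detent with small pushes each way.

>>> send_rows(series=[[[0.6,0,0.7],0,1],[[0,0,0],0,1],[[0,0,0],0,1],[[0,0,0],0,1],[[0,0,0],0,1]], squeeze=40)

```text
clock: 15.45
eef_pos: [569.5, 56.3, 153.5]
eef_rot: [-3.141, -0.0, 1.398]
wrist_force: [-4.8, -0.6, 5.2]
finger_gap: 23.5
finger_force: 40.0
```

>>> send_rows(series=[[[0.2,1,0],0,1],[[0,0,0],0,1],[[0,0,0],0,1]])

```text
clock: 15.75
eef_pos: [569.6, 56.9, 153.4]
eef_rot: [-3.141, 0.001, 1.398]
wrist_force: [-6.6, -2.2, 6.0]
finger_gap: 24.1
finger_force: 40.0
```

>>> send_rows(series=[[[-0.2,-1,0],0,1],[[0,0,0],0,1],[[0,0,0],0,1]])

```text
clock: 16.05
eef_pos: [569.5, 56.5, 153.5]
eef_rot: [-3.141, -0.0, 1.398]
wrist_force: [-6.3, 1.6, 4.3]
finger_gap: 23.9
finger_force: 40.0
```

>>> send_rows(series=[[[-0.2,-1,0],0,1],[[0,0,0],0,1],[[0,0,0],0,1]])

```text
clock: 16.35
eef_pos: [569.4, 56.1, 153.5]
eef_rot: [-3.142, -0.001, 1.398]
wrist_force: [-3.5, 8.3, 3.7]
finger_gap: 23.7
finger_force: 40.0
```

>>> send_rows(series=[[[0.2,1,0],0,1],[[0,0,0],0,1],[[0,0,0],0,1]])

```text
clock: 16.65
eef_pos: [569.5, 56.6, 153.5]
eef_rot: [-3.141, -0.0, 1.398]
wrist_force: [-4.2, 3.3, 4.9]
finger_gap: 24.0
finger_force: 40.0
```

>>> send_rows(series=[[[0.2,1,0],0,1],[[0,0,0],0,1],[[0,0,0],0,1]])

```text
clock: 16.95
eef_pos: [569.6, 57.0, 153.5]
eef_rot: [-3.141, 0.001, 1.398]
wrist_force: [-6.0, -2.4, 5.6]
finger_gap: 23.6
finger_force: 40.0
```

>>> send_rows(series=[[[0.2,1,0],0,1],[[0,0,0],0,1],[[0,0,0],0,1]])

```text
clock: 17.25
eef_pos: [569.7, 57.4, 153.5]
eef_rot: [-3.141, 0.001, 1.397]
wrist_force: [-8.5, -6.8, 6.3]
finger_gap: 24.3
finger_force: 40.0
```

It's held both ways (+8.3 N pulling back, -6.8 N pushing on), so the ball is seated. I'll go back to neutral and check.

>>> send_rows(series=[[[-0.8,-1.3,0],0,1],[[0,0,0],0,1],[[0,0,0],0,1],[[0,0,0],0,1]])

```text
clock: 17.65
eef_pos: [569.4, 56.8, 153.5]
eef_rot: [3.141, 0.0, 1.398]
wrist_force: [0.7, -3.8, 2.9]
finger_gap: 24.2
finger_force: 40.0
```

```bash
python3 - <<'E'
from h import *
for i in range(3):
    c=camera("side"); s=read_state(); print(s["eef_pos"].round(1) if hasattr(s["eef_pos"],"round") else s["eef_pos"],s["wrist_force"])
    for t in("core","knob_grip","post"): print(t,[w(a["point"],c).round(1) for a in spot_point(t,c)[:1]])
E
```

```text
[569.4  56.8 153.5] [ 0.14872004 -2.5411044   3.75458873]
core [array([589.9, 159.9,  66.2])]
knob_grip [array([481.4,   9.1,  74.5])]
post [array([571.2,  57.3,  46.1])]
[569.4  56.9 153.5] [ 1.9878247  -3.50597938  3.46782725]
core [array([593.2, 155.3,  64. ])]
knob_grip [array([479.6,   7.4,  72.9])]
post [array([567.5,  55.6,  46.8])]
[569.4  56.9 153.5] [ 2.96647999 -4.24174586  3.4600028 ]
core [array([591.7, 155.7,  68.5])]
knob_grip [array([480.1,  12. ,  74.3])]
post [array([567.2,  56.4,  46.3])]
```

>>> send_rows(series=[[[0,-0.5,0],0,1],[[0,0,0],0,1],[[0,0,0],0,1],[[0,0,0],0,1]])

```text
clock: 18.65
eef_pos: [569.3, 56.7, 153.5]
eef_rot: [3.141, -0.0, 1.398]
wrist_force: [6.2, 0.2, 3.4]
finger_gap: 24.3
finger_force: 40.0
```

```bash
python3 -c "
from cell import *
s=read_state();print(s['wrist_force'],s['eef_pos']);print(sign_off())"
```

```text
[6.23984992 0.2235362  3.42260584] [569.33520001  56.68321502 153.48035826]
the job is handed in; nothing more can be done
None
```

I handed the job in at about 19 s: the latch is turned clear and sprung up, the core shows no measurable shift, and the gripper still holds the post; the ball is seated as judged by force (it resisted small pushes both ways), not seen directly.

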